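# Rock a locating block free of the boring jig

### The job

The hammer boring jig has two locating blocks pinched tight in its slots; leave the one that the flip-over iron keeper leans towards, and take hold of the wooden head of the other. The jig only rests on its plate and comes up with a straight pull, so rock the block well over to both sides along the jig, again and again while easing it upward, until it frees, with the jig staying down, and do not disturb the keeper, the other block or the things lying around. Finish still gripping the block, holding it still and upright over its slot with its foot just clear of the jig's top, about 1 to 4 cm.

Things in the scene. Friction and masses are not known exactly. Their poses are not given: they have to be found in the camera images.
- plate: Fixed dark oak plate under the jig, 110 (x) x 240 (y) x 12 mm; origin at the centre of its underside, on the bench; y runs along the jig, z up. The jig on it is beech with a brass top, 70 (x) x 200 (y) x 44 mm, its top 56 mm above this origin. Slots for the blocks at plate x = 0, y = +60 and -60 mm, floor 22 mm above this origin.
- slot_l (a point): Middle of the mouth of the slot at plate y = +60 mm, at the jig's top. Either slot is 42 mm long (y), 16 mm across (x) and 34 mm deep, so a block can lean about 0.25 rad each way along the jig. A spring plunger on the -x side pinches the blade against a fixed face on the +x side; pinch faces 20 mm long, 8 to 20 mm below the mouth.
- slot_r (a point): The same for the slot at plate y = -60 mm. The pinch is some 17 N with friction about 0.6: a straight pull takes about 20 N until the block has risen 14 mm, then it is loose. While the block turns in the pinch (about a point 14 mm below the mouth) it slides up with a few newtons: about 1 mm of rise to each swing of 0.4 rad works well.
- jig (a joint): How far the jig has been lifted off its plate along its dowels, in m; 0 is down. It weighs about 1.2 kg, so about 12 N lift it; it cannot move sideways.
- keeper (a joint): Angle in rad of the dark iron keeper, a small arm 43 mm long with a ball end, hinged on the middle of the jig's top, 64 mm above the plate's origin. It has fallen to one side: about +1.35 leans to plate +y (towards block_l, so block_r comes out), about -1.35 to plate -y (towards block_r, so block_l comes out).
- keeper_tip (a point): Centre of the keeper's ball end (diameter 18 mm), 34 mm from its hinge. The hinge bracket on the jig's top is 22 mm (x) by 12 mm (y) and 12 mm high.
- block_l: Locating block, upright in the plate +y (y = +60 mm) slot; origin at its lowest point, the underside of the foot, z up. A steel blade 30 mm wide (y, along the jig) and 10 mm thick (x), its lowest 12 mm a rounded foot (radius 15 mm) only 6 mm thick, carries from height 50 to 78 mm a dark wooden head 26 x 26 x 28 mm to grip. About 0.1 kg.
- block_r: Locating block, upright in the plate -y (y = -60 mm) slot; origin at its lowest point, the underside of the foot, z up. A steel blade 30 mm wide (y, along the jig) and 10 mm thick (x), its lowest 12 mm a rounded foot (radius 15 mm) only 6 mm thick, carries from height 50 to 78 mm a dark wooden head 26 x 26 x 28 mm to grip. About 0.1 kg.
- block_l_top (a point): Centre of the top face of block_l's head, 78 mm above its foot. With the block home this is 44 mm above the jig's top, and the neck shows 16 mm between jig and head. Fingers closing along the jig (y) turn the block firmly; gripped across it (x) the head may pivot between the pads.
- block_r_top (a point): Centre of the top face of block_r's head, 78 mm above its foot. With the block home this is 44 mm above the jig's top, and the neck shows 16 mm between jig and head. Fingers closing along the jig (y) turn the block firmly; gripped across it (x) the head may pivot between the pads.
- key_lever: Beech piano key lever, bar 200 (x) x 22 x 20 mm lying on the bench; origin under its centre. Leave alone.
- awl: Bone-handled voicing awl, 153 mm long lying along its x, handle to -x, 24 mm thick; origin on the bench near its middle. Leave alone.
- tin: Round copper tin, diameter 74 mm, height 44 mm; origin at the centre of its underside. Leave alone.
Not all that is in view belongs to the job. Leave any pink look-alike of the block_r alone. Leave any yellow look-alike of the block_l alone.

How it is judged (in metres and radians):
On the way, in this order (a step that is already met when the one before it is completed fails the run):
1. the block that comes out is leaned to its outer side, away from the keeper, while still in its slot (top of the head 4 mm or more out of the middle) (((value of joint keeper below -0.8 rad and z of block_l in the frame of plate below 0.04 m and y of block_l_top in the frame of plate above 0.064 m) or (value of joint keeper above 0.8 rad and z of block_r in the frame of plate below 0.04 m and y of block_r_top in the frame of plate below -0.064 m))), for 0.02 s.
2. then it is rocked over to the inner side while still in its slot (4 mm or more) (((value of joint keeper below -0.8 rad and z of block_l in the frame of plate below 0.04 m and y of block_l_top in the frame of plate below 0.056 m) or (value of joint keeper above 0.8 rad and z of block_r in the frame of plate below 0.04 m and y of block_r_top in the frame of plate above -0.056 m))), for 0.02 s.
At the end, for the whole second after the job is handed in: The block away from the keeper is gripped, still, upright within 0.2 rad, over its slot within 25 mm, its foot 3 to 45 mm above the jig's top and touching nothing but the fingers; the jig is down within 3 mm and the other block home within 4 mm in height and 6 mm along (value of joint jig below 0.003 m and ((value of joint keeper below -0.8 rad and z of block_l in the frame of plate between 0.059 and 0.101 m and y of block_l in the frame of plate between 0.035 and 0.085 m and x of block_l in the frame of plate between -0.025 and 0.025 m and angle between block_l's own z axis and vertical below 0.2 rad and contact force between the fingers and block_l above 1 N and contact force between block_l and plate below 0.2 N and linear speed of block_l below 0.03 m/s and z of block_r in the frame of plate below 0.026 m and y of block_r in the frame of plate between -0.066 and -0.054 m) or (value of joint keeper above 0.8 rad and z of block_r in the frame of plate between 0.059 and 0.101 m and y of block_r in the frame of plate between -0.085 and -0.035 m and x of block_r in the frame of plate between -0.025 and 0.025 m and angle between block_r's own z axis and vertical below 0.2 rad and contact force between the fingers and block_r above 1 N and contact force between block_r and plate below 0.2 N and linear speed of block_r below 0.03 m/s and z of block_l in the frame of plate below 0.026 m and y of block_l in the frame of plate between 0.054 and 0.066 m))); the arm keeps its last pose, push and grip.
It fails at once if the keeper is flipped or raised (more than about 0.35 rad) (value of joint keeper between -1 and 1 rad).
It fails at once if the jig is lifted more than 5 mm off its plate (value of joint jig above 0.005 m).
It fails at once if the key lever, awl or tin is moved more than 20 mm (distance of any of key_lever, awl, tin from where it was at the start of the episode above 0.02 m).
It fails at once if the block that stays is lifted or shifted more than 8 mm ((value of joint keeper below -0.8 rad and distance of block_r from where it was at the start of the episode above 0.008 m) or (value of joint keeper above 0.8 rad and distance of block_l from where it was at the start of the episode above 0.008 m)).
It also fails if it takes over 58 s, if anything falls off the work surface, if the arm or the gripper's body presses on something with over 40 N, if the wrist force passes 120 N, or if a joint passes its speed limit or range.

### The arm

A 6-joint arm with a two-finger parallel gripper is mounted at the origin on the work surface. World frame = base frame: x ahead of the robot, y to its left, z up, the work surface at z = 0. Lengths are in mm, angles in rad, forces in N, time in s.
With the tool pointing down it reaches from about 350 to 875 mm from the base axis. Payload 4.2 kg.
Tool frame: the origin (TCP) lies at the very end of the fingers, on their centre line; the grasp point (between the pads) lies r.pinch_z behind it (r.pinch_z is the distance from the TCP to the grasp point, in mm); z points along the fingers, y is the line along which they close (so a half turn about z gives the same grasp; the last joint's range is limited). The gripper opens to 85 mm and grips with 20 to 120 N. Pads are 22 mm wide; open, the fingers measure 114 mm over their backs; the gripper's body (76 mm by 85 mm) begins 54 mm behind the grasp point. The pads swing forward as they close: fully open they stand 13 mm farther back than shut.
Start: joints at [-1.052, 0.385, 0.008, 0, -1.194, -0.259], TCP at [160.571, -604, 231.312] pointing down, gripper open.
Joint ranges: [-3.14, 3.14], [-1.21, 2.06], [-1.07, 1.41], [-3.16, 2.05], [-2.99, -0.16], [-3.1, 3.1]. Speed limits (rad/s): [2.79, 2.79, 3.14, 3.14, 3.14, 3.14].

### API

Orientations are given as a unit quaternion [x, y, z, w].
In Python, from rig import r gives the robot as it stands. Calls block until the motion is done:
- r.move_to(position, orientation): joint-space move of the TCP to a pose.
- r.servo_line(position, ori=None, vel=150, threshold=None): straight line of the TCP; ori=None keeps the orientation; vel is the mean speed in mm/s. With threshold (N) it stops when the force on the tool has changed by that much, and returns True; else False.
- r.move_joints(angles): joint-space move.
- r.open_gripper() and r.close_gripper(force=None): open the fingers fully, or close them until they stop; force is the grip in N (None keeps the last).
- r.pause(seconds).
- r.solve_ik(position, orientation): joint angles nearest the present ones, or None.
- r.camera(name): name is "side" or "top" or "wrist"; returns the picture (400x640x3 uint8, red, green, blue); there is no depth.
- r.camera_info(name): a dict with "fx", "fy", "cx", "cy" (pixels), "k1" (the pictures are not rectified: a ray, as slopes to the right and down, at radius r is drawn at 1 + k1 r^2 times it, then the intrinsics apply), "camera_from_world" (4x4, takes a point from world to camera coordinates). Camera axes: x right, y up, looking along -z (the intrinsics and any distortion apply to the point x, -y, -z); pixel columns grow to the right and rows downward; lengths in mm; the calibration is good to about 2 mm. A picture is of the moment at which its call begins: read the wrist's pose just before it. camera_info takes no time and is no camera call; for the wrist camera it gives the pose at the moment of the call.
A pose or a line that the arm cannot do raises r.IKError and nothing moves.
- r.close_job(): hands the job in; it is judged then, once.
Readings, each from a call of its own:
- r.current_time(): time.
- r.current_joint_positions(): joint angles.
- r.current_joint_velocities(): joint speeds.
- r.current_tau(): joint torques, N m.
- r.current_position(): TCP position.
- r.current_ee_rot(): TCP orientation.
- r.current_wrist_force(): force on the tool from outside, world axes, zero at the start.
- r.current_torque(): the same for the moment, N m.
- r.current_width(): finger opening in mm.
- r.current_finger_force(): force on a finger pad.
Only numpy, scipy, OpenCV 4.12 (cv2) and the standard library are available. Lean on these libraries where they do the work, as an engineer would, in place of code of your own. Each camera call takes 0.05 s, during which the arm holds its last target. There are 200 camera calls.

## Working session

There is one attempt and no reset: what is moved stays moved. The work goes in short steps, each a Python script; the robot and the scene stay as the last script left them, time stands still between calls to the robot, and variables do not carry over. Pictures are saved under pics/ and viewed, at most 10 in all, crops included, and the job is handed in when it is done.

```bash
mkdir -p pics; ls; python3 - <<'E'
from rig import r
import cv2
for n in("top","side"):
    im=r.camera(n); cv2.imwrite(f"pics/{n}0.png",im[:,:,::-1])
    i=r.camera_info(n); print(n,{k:(v if k!="camera_from_world" else [list(map(float,a)) for a in v]) for k,v in i.items()})
print(r.current_ee_rot(),r.pinch_z,r.current_width(),r.current_time())
E
```

```text
pics
top {'fx': 476.9765401932983, 'fy': 476.9765401932983, 'cx': 319.28240296295195, 'cy': 200.8635907317994, 'k1': -0.12321177193563175, 'camera_from_world': [[0.014160124544253158, -0.9998560459456493, 0.009347633862249873, -19.605249389379622], [0.9824037668811407, 0.015652923550149158, 0.18611239830295603, -565.6824613624269], [-0.186231924466876, 0.006547775978500464, 0.9824839932228409, -1456.0003504858423], [0.0, 0.0, 0.0, 1.0]]}
side {'fx': 469.39552658543266, 'fy': 469.39552658543266, 'cx': 321.00324799954365, 'cy': 197.4055724268357, 'k1': -0.007090293834084993, 'camera_from_world': [[-0.9963267716054823, -0.0850800069151142, -0.009713732831472768, 547.8052403889282], [0.03475222818714654, -0.505401932250457, 0.8621839534075849, -87.26582187700971], [-0.07826395606040884, 0.8586793809687224, 0.5065021953367487, -1208.9442720271977], [0.0, 0.0, 0.0, 1.0]]}
[-1.29466161e-01  9.91583312e-01  1.00125581e-03 -2.14363115e-04] 18.700000000000003 85.1900620352487 0.1
```

View pics/top0.png

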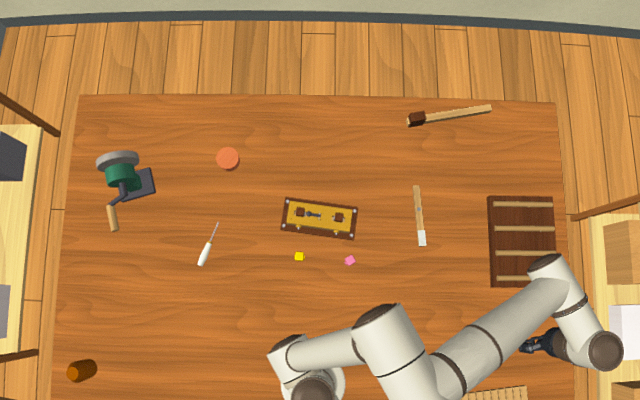

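View pics/side0.png

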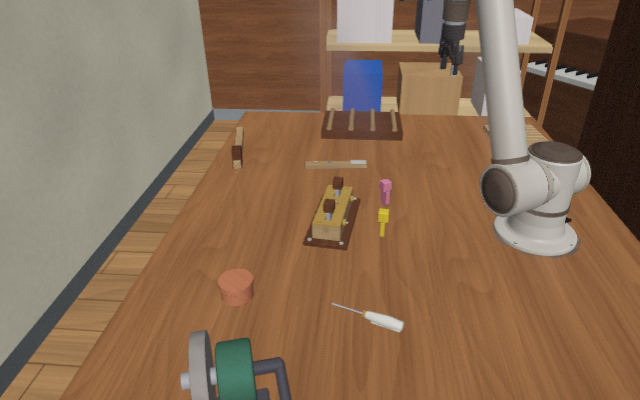

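The top view shows the jig at about (319,218), with heads near (301,212) and (339,217) and the keeper between them. The side view shows the same jig at (333,215). I'll zoom in to see which way the keeper leans.

```bash
python3 - <<'E'
import cv2,numpy as np
a=cv2.imread("pics/top0.png")[190:250,270:370]; b=cv2.imread("pics/side0.png")[165:255,290:400]
a=cv2.resize(a,(800,480),interpolation=cv2.INTER_CUBIC)[:300+180]
cv2.imwrite("pics/c1.png",cv2.resize(a,(500,300)))
b=cv2.resize(b,(366,300),interpolation=cv2.INTER_CUBIC); a=cv2.resize(a,(434,300))
cv2.imwrite("pics/c1.png",np.hstack([a,b]))
E
```

```text
(no output)
```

View pics/c1.png

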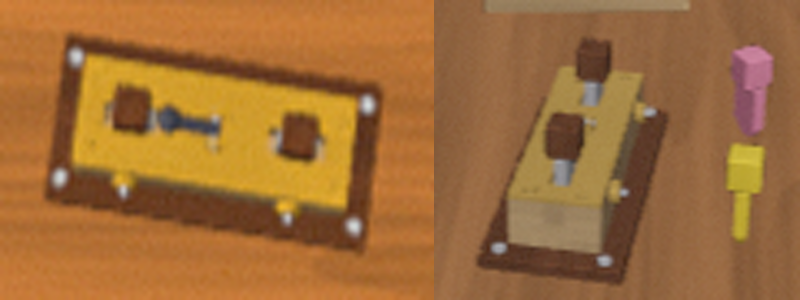

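The keeper leans towards the left block in the picture (world +y), and the plungers are on the robot side. So plate x and y roughly match world, and block_r (right, world −y) comes out. Next I'll measure the brass top and the dark heads, and move to a wrist view.

```bash
cat > h.py <<'E'
import numpy as np,cv2
from scipy.spatial.transform import Rotation as R
def ray(info,uv,z):
    uv=np.atleast_2d(np.float64(uv)); K=np.array([[info["fx"],0,info["cx"]],[0,info["fy"],info["cy"]],[0,0,1]])
    n=cv2.undistortPoints(uv[:,None],K,np.array([info["k1"],0,0,0.]))[:,0]
    M=np.array(info["camera_from_world"]);Rm=M[:3,:3];c=-Rm.T@M[:3,3]
    d=np.c_[n[:,0],-n[:,1],-np.ones(len(n))]@Rm
    return c+d*((z-c[2])/d[:,2])[:,None]
def proj(info,P):
    M=np.array(info["camera_from_world"]);p=np.atleast_2d(P)@M[:3,:3].T+M[:3,3]
    n=np.c_[p[:,0],-p[:,1]]/-p[:,2:];n=n*(1+info["k1"]*(n**2).sum(1))[:,None]
    return n*[info["fx"],info["fy"]]+[info["cx"],info["cy"]]
def down(th,roll=0,axis=(1,0,0)):
    # tool z down, tool y along world direction angle th (from x); extra tilt about world axis
    y=np.array([np.cos(th),np.sin(th),0]);z=np.array([0,0,-1.]);x=np.cross(y,z)
    return (R.from_rotvec(np.array(axis)*roll)*R.from_matrix(np.c_[x,y,z])).as_quat()
E
python3 - <<'E'
import cv2,numpy as np
from h import *
from rig import r
i=r.camera_info("top");im=cv2.imread("pics/top0.png");hsv=cv2.cvtColor(im,cv2.COLOR_BGR2HSV)
m=cv2.inRange(hsv,(20,150,100),(32,255,255));roi=np.zeros_like(m);roi[190:245,275:365]=255;m&=roi
m=cv2.morphologyEx(m,cv2.MORPH_OPEN,np.ones((2,2)));
cs,_=cv2.findContours(m,0,2);c=max(cs,key=cv2.contourArea)
P=ray(i,c[:,0],56)[:,:2].astype(np.float32)
print(cv2.contourArea(c),cv2.minAreaRect(P),r.solve_ik([425,0,350],down(np.pi/2)) is not None)
(cx,cy),(w,h),a=cv2.minAreaRect(P)
for q in(np.pi/2,-np.pi/2):
    print(r.solve_ik([cx-40,cy,330],down(q+0.0)))
E
```

```text
1345.5 ((510.9053955078125, -13.805397033691406), (198.70217895507812, 77.65572357177734), 82.49899291992188) True
[ 0.31675863  0.05782739 -0.1738648   0.         -1.33910414 -1.88755495]
[ 0.31675863  0.05782739 -0.1738648   0.         -1.33910414  1.2540377 ]
```

```bash
python3 - <<'E'
import cv2,numpy as np
from h import *
from rig import r
r.move_to([450,-14,330],down(1.44-np.pi))
im=r.camera("wrist");cv2.imwrite("pics/w1.png",im[:,:,::-1]);i=r.camera_info("wrist")
import pickle;pickle.dump(i,open("w1.pkl","wb"))
print(r.current_position(),r.current_time(),proj(i,[[511,-14,56]]))
E
```

```text
[450.04869622 -14.52850738 329.83210751] 2.5167 [[306.85397895 119.99955124]]
```

View pics/w1.png

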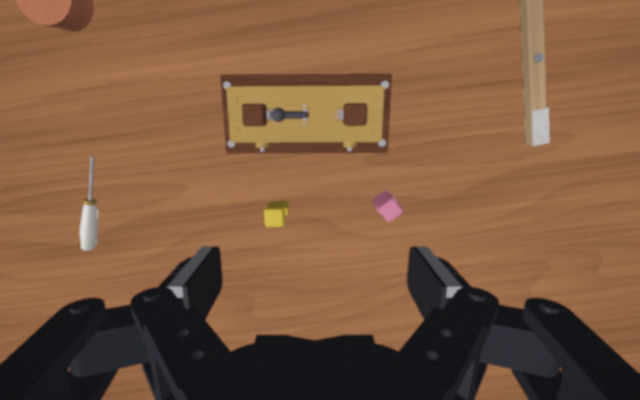

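The wrist view confirms it: the keeper ball is at (278,115), next to the left head (254,115). The target head, block_r, is at (355,114). Next I'll measure both.

```bash
python3 - <<'E'
import cv2,numpy as np,pickle
from h import *
i=pickle.load(open("w1.pkl","rb"));im=cv2.imread("pics/w1.png");hsv=cv2.cvtColor(im,cv2.COLOR_BGR2HSV)
print(hsv[114,355],hsv[125,310],hsv[80,310])
m=cv2.inRange(hsv,(18,120,110),(34,255,255));roi=np.zeros_like(m);roi[75:144,222:392]=255;m&=roi
cs,_=cv2.findContours(m,0,2);c=max(cs,key=cv2.contourArea)
print("brass",cv2.minAreaRect(c),cv2.minAreaRect(ray(i,c[:,0],56)[:,:2].astype(np.float32)))
d=cv2.inRange(hsv,(0,50,0),(18,255,110))
for n,(x0,x1) in dict(L=(238,266),R=(343,372)).items():
    e=np.zeros_like(d);e[98:132,x0:x1]=d[98:132,x0:x1]
    cs,_=cv2.findContours(e,0,2);c=max(cs,key=cv2.contourArea)
    print(n,cv2.boundingRect(c),cv2.minAreaRect(ray(i,c[:,0],100)[:,:2].astype(np.float32)))
w=cv2.inRange(hsv,(0,0,150),(179,70,255))
for u,v in((227,85),(385,85),(382,143),(231,143)):
    e=w[v-6:v+7,u-6:u+7];M=cv2.moments(e,True);p=(u-6+M["m10"]/M["m00"],v-6+M["m01"]/M["m00"]);print(p,ray(i,p,13)[0])
a=cv2.resize(im[60:160,215:405],(760,400),interpolation=cv2.INTER_CUBIC);cv2.imwrite("pics/w1c.png",a)
E
```

```text
[ 10 141 101] [ 20 134 175] [  9 138  98]
brass ((305.0, 114.5), (57.0, 156.0), 90.0) ((517.4225463867188, -12.689323425292969), (200.11343383789062, 71.4912109375), 82.39134216308594)
L (243, 104, 23, 21) ((526.2503051757812, 44.504791259765625), (25.968761444091797, 22.397157669067383), 82.28551483154297)
R (344, 104, 23, 21) ((510.77728271484375, -71.2293930053711), (25.73613739013672, 22.38008689880371), 82.47514343261719)
(226.36666666666667, 84.8) [572.8665196   91.99833706  13.        ]
(384.5, 84.5) [ 543.95417858 -127.00097304   13.        ]
(381.51724137931035, 142.44827586206895) [ 464.61999442 -116.61948998   13.        ]
(230.53846153846155, 143.34615384615384) [492.54567316 102.3694936   13.        ]
```

View pics/w1c.png

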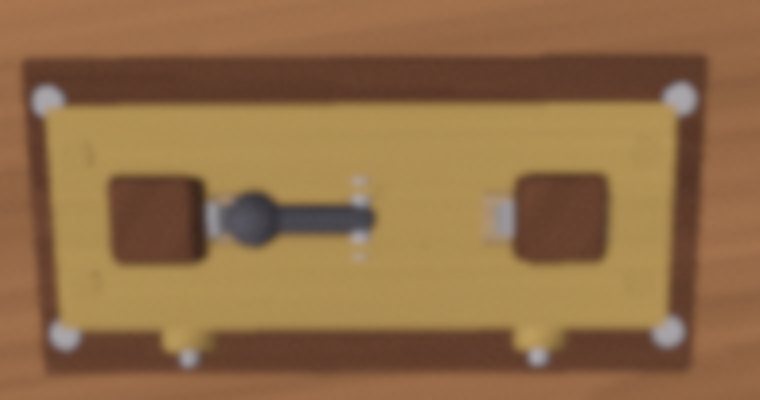

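```bash
cat >> h.py <<'E'
TH=np.deg2rad(82.4);EX=np.array([np.sin(TH),-np.cos(TH),0]);EY=np.array([np.cos(TH),np.sin(TH),0])
PIV=np.array([510.5,-71.8,42.]);ZG=76.
def pose(phi,rise):
    # phi>0 leans to the outer side (plate -y), turning about the pinch
    o=R.from_rotvec(EX*phi)
    return PIV+o.apply([0,0,ZG-42+rise]),down(TH-np.pi,phi,EX)
E
python3 - <<'E'
from h import *
from rig import r
p,q=pose(0,0)
for s in(-.22,.22): print(r.solve_ik(*pose(s,10)) is not None)
r.move_to(p+[0,0,80],q); r.servo_line(p,vel=80)
f0=r.current_wrist_force();r.close_gripper(60);r.pause(.2)
print(r.current_time(),r.current_position(),r.current_width(),r.current_finger_force(),np.round(f0,1),np.round(r.current_wrist_force(),1),np.round(r.current_torque(),2))
import cv2;cv2.imwrite("pics/s2.png",cv2.resize(r.camera("side")[150:260,280:410,::-1],(650,550),interpolation=cv2.INTER_CUBIC))
E
```

```text
True
True
5.2333 [510.66667863 -71.63855958  76.30302266] 24.67562798764692 60.014607310295105 [-0.9 -0.1 -0.4] [-0.5  1.8  3.8] [0.7  0.36 0.1 ]
```

View pics/s2.png

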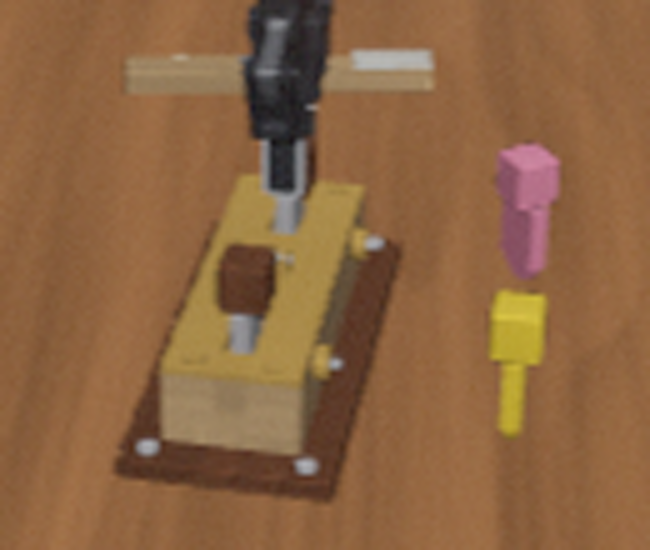

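The fingers hold block_r's head (picture 285,165) with the neck visible below it, and the width of 24.7 mm suits the 26 mm head. Next I'll rock it, watching the force.

```bash
cat >> h.py <<'E'
def half(r,phi,rise,log):
    r.servo_line(*pose(phi,rise),vel=20)
    f=r.current_wrist_force();p=r.current_position();log.append((phi,round(rise,2),np.round(f,1).tolist(),round((p[2]-pose(phi,rise)[0][2]),2),round(float(r.current_torque()@EX),2)))
E
python3 - <<'E'
from h import *
from rig import r
log=[];z=0
for phi in(.2,0,-.2,0,.2,0,-.2):
    z+=.5;half(r,phi,z,log)
for l in log:print(*l)
print(r.current_time(),r.current_width())
E
```

```text
0.2 0.5 [0.9, 4.4, 2.2] -0.22 1.1
0 1.0 [0.2, -0.8, -2.2] -0.42 -0.49
-0.2 1.5 [2.6, -2.0, -3.4] -0.36 -0.3
0 2.0 [1.6, 2.1, -5.6] -0.49 0.79
0.2 2.5 [1.6, 3.5, -4.2] -0.32 0.68
0 3.0 [1.8, -1.4, -4.9] -0.15 -0.36
-0.2 3.5 [1.9, -2.4, -3.8] 0.09 -0.07
8.8417 24.67686016448474
```

```bash
python3 - <<'E'
from h import *
from rig import r
log=[];z=3.5;k=0
seq=[0,.2,0,-.2]
while z<15.5:
    half(r,seq[k%4],z+.5,log);z+=.5;k+=1
    if log[-1][2][2]<-9.5: print("high");break
for l in log[::2]+log[-1:]:print(*l)
print(r.current_time(),r.current_width(),k%4,z)
import cv2;cv2.imwrite("pics/s3.png",cv2.resize(r.camera("side")[150:260,280:410,::-1],(650,550),interpolation=cv2.INTER_CUBIC))
E
```

```text
0 4.0 [0.3, 1.9, -4.7] -0.03 0.89
0 5.0 [1.5, -1.3, -4.2] 0.07 -0.31
0 6.0 [0.1, 1.6, -4.1] -0.05 0.73
0 7.0 [1.5, -1.6, -3.5] -0.0 -0.37
0 8.0 [-0.4, 3.1, -4.9] -0.05 0.71
0 9.0 [1.6, -1.9, -5.1] -0.0 -0.37
0 10.0 [0.9, 2.4, -5.0] -0.06 0.75
0 11.0 [1.9, -1.0, -4.9] -0.0 -0.36
0 12.0 [0.7, 1.7, -5.6] -0.07 0.75
0 13.0 [1.0, -1.9, -6.0] -0.03 -0.29
0 14.0 [0.6, -0.4, -0.3] 0.43 -0.26
0 15.0 [0.2, 0.5, -1.1] -0.46 -0.04
-0.2 15.5 [-0.4, -0.5, 1.4] 0.18 0.39
22.875 24.84825472561183 0 15.5
```

View pics/s3.png

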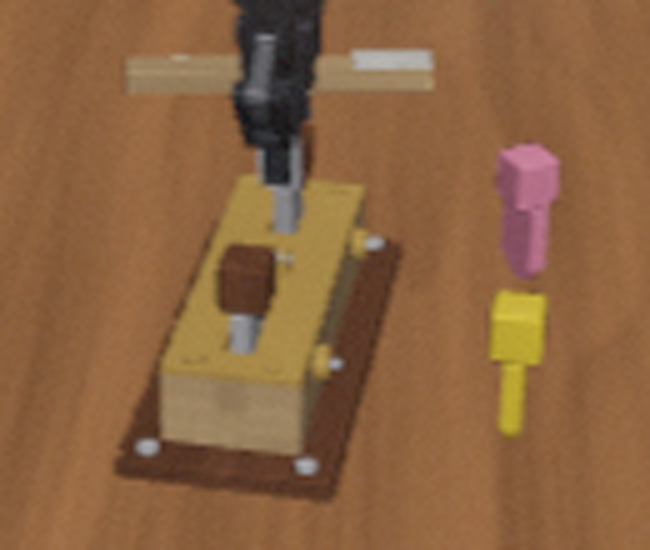

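The force dropped to zero at a 14 mm rise, so the block is free. It leans inward, its neck at (285,205) is longer, and the jig is down. Now I'll set it upright and lift it.

```bash
python3 - <<'E'
from h import *
from rig import r
import cv2
log=[]
half(r,0,16.5,log)
hit=r.servo_line(*pose(0,30),vel=20,threshold=7)
print(log,hit,r.current_position()[2])
if not hit:
    print(r.servo_line(*pose(0,54),vel=25,threshold=8)); r.pause(.5)
print(r.current_time(),r.current_width(),r.current_finger_force(),np.round(r.current_wrist_force(),1),r.current_position(),pose(0,54)[0])
im=r.camera("side");cv2.imwrite("pics/s4.png",cv2.resize(im[150:260,280:410,::-1],(650,550),interpolation=cv2.INTER_CUBIC))
i=r.camera_info("side")
for zz in(56,76,126): print(zz,(proj(i,[PIV[0],PIV[1],zz])-[280,150])*5)
E
```

```text
[(0, 16.5, [-0.3, -0.2, -2.0], np.float64(-0.25), -0.03)] False 105.93678360572528
False
26.0083 24.668429910222358 61.294673681259155 [ 0.4  0.4 -1.9] [510.4826529  -71.79286616 129.9773962 ] [510.5 -71.8 130. ]
56 [[286.91924274 209.48838456]]
76 [[287.21273983 177.45456987]]
126 [[287.96633307  95.09534749]]
```

View pics/s4.png

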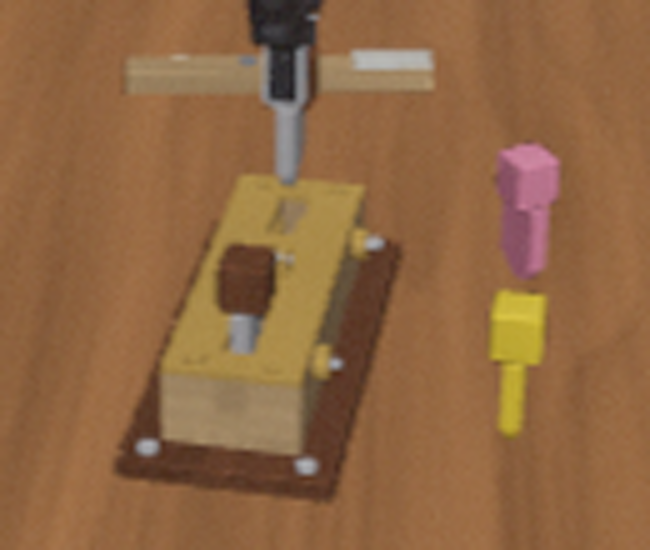

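The foot is at (287,182), against (287,177) predicted for 20 mm clearance. So it hangs upright about 17–20 mm above the empty slot, with the jig and the other block in place.

```bash
python3 -c "
from rig import r
print(r.close_job())"
```

```text
the job is handed in; nothing more can be done
None
```

I rocked block_r free and handed the job in with it still gripped, upright and about 2 cm above its slot; the jig, keeper and other block look undisturbed in the last picture, but the judge's verdict was not shown.

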